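# Release the latched key on a goldsmith's bench control unit

### The job

One of the four keys on the bench control unit has been left latched down, so its tool is still switched on. With the fingertips tap each of the four keys lightly in turn, from the left end of the row to the right end as seen from the robot, to feel which one is down, without pushing any standing key in or releasing the latched one yet. Then press the latched key so that it springs up and all four keys stand level; pick nothing up and leave the other things on and around the unit where they are.

Things in the scene. Friction and masses are not known exactly. Their poses are not given: they have to be found in the camera images.
- console: bench control unit, grey steel box 170 mm deep (x) x 260 mm wide (y) x 58 mm high, fixed to the bench; origin: centre of its underside on the bench; x points from its front (robot side) to its back, y to its left. Front half of its flat top: dark panel with the row of four keys. Back half: dial (right), loupe, and handpiece in two forks, up to 92 mm above the bench.
- key_panel (a point): centre of the dark key panel's face, 60 mm above the bench, 50 mm in front of the unit's centre; axes as the unit's. The keys stand in a row along y at +66, +22, -22 and -66 mm from here (left to right, 22 mm gaps), 12 mm above the panel when up, and move straight down only. A push of under 1.5 mm from latched releases nothing.
- key_a: one of four identical white push-push key caps, 22 x 22 mm, sides parallel to the unit's; letters do not tell the order. Origin: centre of top face, z up, 72 mm above the bench when standing up, about 3.8 mm lower when latched. Up: yields from 1.5 N, 0.4 N/mm, bottom at 6.9 mm (4.3 N); latches if pushed over 5.5 mm. Latched: yields from 3 N; pushed to the bottom (4.5 N) and let go, it springs up.
- key_b: one of four identical white push-push key caps, 22 x 22 mm, sides parallel to the unit's; letters do not tell the order. Origin: centre of top face, z up, 72 mm above the bench when standing up, about 3.8 mm lower when latched. Up: yields from 1.5 N, 0.4 N/mm, bottom at 6.9 mm (4.3 N); latches if pushed over 5.5 mm. Latched: yields from 3 N; pushed to the bottom (4.5 N) and let go, it springs up.
- key_c: one of four identical white push-push key caps, 22 x 22 mm, sides parallel to the unit's; letters do not tell the order. Origin: centre of top face, z up, 72 mm above the bench when standing up, about 3.8 mm lower when latched. Up: yields from 1.5 N, 0.4 N/mm, bottom at 6.9 mm (4.3 N); latches if pushed over 5.5 mm. Latched: yields from 3 N; pushed to the bottom (4.5 N) and let go, it springs up.
- key_d: one of four identical white push-push key caps, 22 x 22 mm, sides parallel to the unit's; letters do not tell the order. Origin: centre of top face, z up, 72 mm above the bench when standing up, about 3.8 mm lower when latched. Up: yields from 1.5 N, 0.4 N/mm, bottom at 6.9 mm (4.3 N); latches if pushed over 5.5 mm. Latched: yields from 3 N; pushed to the bottom (4.5 N) and let go, it springs up.
- handpiece: grey metal motor handpiece, 140 mm long, 26 mm thick, lying along the control unit's y axis in two forks at the back of the unit's top; origin: middle of its axis, about 79 mm above the bench
- loupe: black eye loupe, 34 mm across, 30 mm high, standing on the back of the control unit's top; origin: centre of its underside
- tumbler: drinking glass, 72 mm across, 105 mm high, on the bench left of the unit; origin: centre of its underside
- pot: small white lidded pot, 52 mm across, 48 mm high, on the bench right of the unit; origin: centre of its underside
- bur_block: wooden block 40 x 66 x 26 mm full of upright burs (about 52 mm high in all), on the bench right of the unit; origin: centre of its underside
- file: flat file with wooden handle, 200 mm long, 20 mm high, lying on the bench in front of the unit; origin under the root of the blade, on the bench; its x axis points along the blade
- steel_block: flat steel bench block 60 x 60 x 20 mm, on the bench in front of the unit to the right; origin: centre of its underside
- pliers: pliers with red handles, 150 mm long, 11 mm high, lying on the bench in front of the unit to the left; origin: under their rivet

How it is judged:
On the way, in this order (a step that is already met when the one before it is completed fails the run):
1. a fingertip touches the leftmost key (((y of key_a in the frame of console between 0.044 and 0.2 m and contact force between the fingers and key_a above 0.3 N) or (y of key_b in the frame of console between 0.044 and 0.2 m and contact force between the fingers and key_b above 0.3 N) or (y of key_c in the frame of console between 0.044 and 0.2 m and contact force between the fingers and key_c above 0.3 N) or (y of key_d in the frame of console between 0.044 and 0.2 m and contact force between the fingers and key_d above 0.3 N))), for 0.02 s.
2. a fingertip touches the second key (((y of key_a in the frame of console between 0 and 0.044 m and contact force between the fingers and key_a above 0.3 N) or (y of key_b in the frame of console between 0 and 0.044 m and contact force between the fingers and key_b above 0.3 N) or (y of key_c in the frame of console between 0 and 0.044 m and contact force between the fingers and key_c above 0.3 N) or (y of key_d in the frame of console between 0 and 0.044 m and contact force between the fingers and key_d above 0.3 N))), for 0.02 s.
3. a fingertip touches the third key (((y of key_a in the frame of console between -0.044 and 0 m and contact force between the fingers and key_a above 0.3 N) or (y of key_b in the frame of console between -0.044 and 0 m and contact force between the fingers and key_b above 0.3 N) or (y of key_c in the frame of console between -0.044 and 0 m and contact force between the fingers and key_c above 0.3 N) or (y of key_d in the frame of console between -0.044 and 0 m and contact force between the fingers and key_d above 0.3 N))), for 0.02 s.
4. a fingertip touches the rightmost key (((y of key_a in the frame of console between -0.2 and -0.044 m and contact force between the fingers and key_a above 0.3 N) or (y of key_b in the frame of console between -0.2 and -0.044 m and contact force between the fingers and key_b above 0.3 N) or (y of key_c in the frame of console between -0.2 and -0.044 m and contact force between the fingers and key_c above 0.3 N) or (y of key_d in the frame of console between -0.2 and -0.044 m and contact force between the fingers and key_d above 0.3 N))), for 0.02 s.
5. the key that was latched has sprung up (z of key_d in the frame of console above 0.0705 m), for 0.2 s.
At the end, for the whole second after the job is handed in: All four key tops stand within 1.5 mm of their full height (more than 70.5 mm above the unit's underside), and every loose thing lies within 20 mm of where it was (z of each of key_a, key_b, key_c, key_d in the frame of console above 0.0705 m and distance of each of handpiece, loupe, tumbler, pot, bur_block, file, steel_block, pliers from where it was at the start of the episode below 0.02 m); the robot touches nothing.
It fails at once if a standing key is pushed in by more than 5.5 mm (z of any of key_a, key_b, key_c in the frame of console below 0.0665 m).
It fails at once if one of the loose things is lifted, carried or knocked more than 20 mm away (distance of any of handpiece, loupe, tumbler, pot, bur_block, file, steel_block, pliers from where it was at the start of the episode above 0.02 m).
It also fails if it takes over 48 s, if anything falls off the work surface, if the arm or the gripper's body presses on something with over 40 N, if the wrist force passes 120 N, or if a joint passes its speed limit or range.

### The arm

A 7-joint arm with a two-finger parallel gripper is mounted at the origin on the work surface. World frame = base frame: x ahead of the robot, y to its left, z up, the work surface at z = 0. Lengths are in m, angles in rad, forces in N, time in s.
With the tool pointing down it reaches from about 0.425 to 0.875 m from the base axis. Payload 4.7 kg.
Tool frame: the origin (TCP) lies on the centre line of the jaws, within the pads' length; the fingertips stand ahead of it and the grasp point (between the pads) lies 2 mm behind it (nose_length is the z of the fingertips in the tool frame, in m); z points along the fingers, y is the line along which they close (so a half turn about z gives the same grasp; the last joint's range is limited). The gripper opens to 87 mm and grips with 3 to 60 N. Pads are 19 mm wide; open, the fingers measure 117 mm over their backs; the gripper's body (75 mm by 190 mm) begins 51 mm behind the grasp point.
Start: joints at [-1.266, 0.321, -0.07, 1.45, 0.023, 1.371, -0.057], TCP at [0.186, 0.623, 0.24] pointing down, gripper open.
Joint ranges: [-2.86, 2.86], [-0.3, 2.09], [-1.38, 1.24], [0.06, 2.45], [-1.56, 4.7], [0.09, 2.05], [-2.69, 2.69]. Speed limits (rad/s): [2.57, 2.57, 3.14, 3.14, 3.14, 3.14, 3.14].

### API

Orientations are given as a rotation vector (axis times angle).
In Python, from bench import * gives the robot as it stands.
- The arm moves only by the tool send_rows, never from a script. Its arguments are lists of equal length, an entry for each row: "xyz": the shift along the tool's x, y, z in mm, a list of three; "dr": the turn, a rotation vector about the tool's x, y, z in rad, a list of three. A call has exactly 10 rows; each row is the pose to reach, as a shift and turn from the pose commanded when the call began, along the tool's axes at that moment; what a row does not reach only later rows make up. A row lasts 1/12 s, in which the tool goes at most 41.7 mm and 7.16 degrees, less where a joint would pass 70% of its speed; a pose out of reach is approached as far as the arm can. A call with a gripper value outside its range is refused whole. "jaw" is the finger opening in mm, from 0 to 87, set as the call begins (left out, the last holds). The fingers move at their own pace and stop on an object; "grip_force" is the grip in N (left out, the last holds). Time passes only in rows, so rows that repeat a pose let the fingers close, or fill a call up. It gives the time, the measured TCP pose, the force, the opening and the grip force at its end, in the units of the state.
- get_state(): the state, without advancing time (a new reading comes with each control period).
- get_image(name): name is "scene" or "top"; returns the picture (480x640x3 uint8, red, green, blue); there is no depth.
- calibration(name): a dict with "vfov" (degrees; the focal length in pixels is half the picture's height over the tangent of half this angle, whatever the lens; pixels are square), "cx", "cy" (the principal point, pixels), "k1" (the pictures are not rectified: a ray, as slopes to the right and down, at radius r is drawn at 1 + k1 r^2 times it, then the intrinsics apply), "rvec" (rotation vector, rad) and "tvec" (3), from world to camera coordinates, as OpenCV has them. Camera axes: x right, y down, z forward; pixel columns grow to the right and rows downward; lengths in m; the calibration is good to about 2 mm. A picture is of the moment at which its call begins. calibration takes no time and is no camera call.
- close_job(): hands the job in; it is judged then, once.
The state is a dict: "time": time; "joint_positions": joint angles; "qd": joint speeds; "joint_torque": joint torques, N m; "position": TCP position; "tool_rot": TCP orientation; "ft_force": force on the tool from outside, world axes, zero at the start; "torque": the same for the moment, N m; "grip_width": opening from 0.0 (shut) to 1.0 (fully open); "grip_force": force on a finger pad.
Only numpy, scipy, OpenCV 4.12 (cv2) and the standard library are available. Lean on these libraries where they do the work, as an engineer would, in place of code of your own. Each camera call takes 0.05 s, during which the arm holds its last target. There are 200 camera calls.

## Working session

There is one attempt and no reset: what is moved stays moved. The work goes in short steps, Python scripts to look and compute and a tool call to move; the robot and the scene stay as the last step left them, time stands still between calls to the robot, and variables do not carry over. Pictures are saved under pics/ and viewed, at most 10 in all, crops included, and the job is handed in when it is done.

Besides the shell and the picture viewer there is one more tool, called after "Request:" by a JSON object that holds its "api" and its "payload". send_rows: Moves the arm, as the interface text tells. Its arguments: {"type":"object","properties":{"xyz":{"type":"array"},"dr":{"type":"array"},"jaw":{"type":"number"},"grip_force":{"type":"number"}},"required":["xyz","dr"]}

```bash
mkdir -p pics; ls
python3 - <<'E'
from bench import *
import cv2,numpy as np
s=get_state();print(s)
for n in("top","scene"):
    cv2.imwrite(f"pics/{n}0.png",get_image(n)[:,:,::-1]);print(calibration(n))
try: print(nose_length)
except Exception as e: print(e)
E
```

```text
pics
{'time': 0.0, 'joint_positions': array([-1.26593623,  0.32180874, -0.07008482,  1.45169322,  0.02261523,
        1.37079591, -0.05686399]), 'qd': array([-2.58991264e-03, -1.50221428e-03, -6.96905109e-05, -1.00397908e-04,
       -6.15131968e-05,  2.90623369e-03, -4.65643766e-04]), 'joint_torque': array([ 5.57667056e-05, -4.91279769e+01, -4.03597355e-01, -3.12526274e+01,
       -6.39089313e-02,  4.35140985e-02,  1.64522830e-04]), 'position': array([0.18624206, 0.62219407, 0.23846161]), 'tool_rot': array([-4.54984812e-01, -3.10830387e+00,  3.00192369e-03]), 'ft_force': array([0.75600383, 0.43871482, 1.21553066]), 'torque': array([ 0.03108177, -0.00879634,  0.00215308]), 'grip_force': 0.0, 'grip_width': 0.9988612965300175}
{'vfov': 52.995719187503965, 'cx': 306.4872835108383, 'cy': 244.7947120675436, 'k1': 0.006694420075851591, 'rvec': array([ 2.15497513, -2.19405627,  0.09725169]), 'tvec': array([0.04963867, 0.56292755, 0.76511903])}
{'vfov': 45.2942641907172, 'cx': 311.9569010338124, 'cy': 241.52910322451402, 'k1': -0.11129847445022369, 'rvec': array([ 1.71824584,  1.56005623, -0.78395451]), 'tvec': array([-0.09533337, -0.2829623 ,  1.54217873])}
0.017
```

View pics/top0.png

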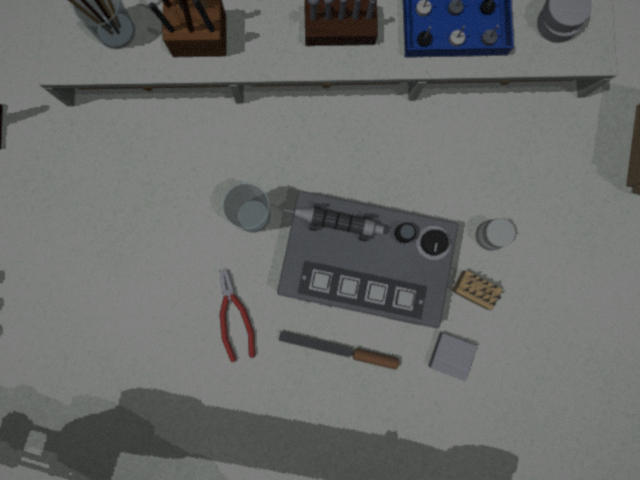

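View pics/scene0.png

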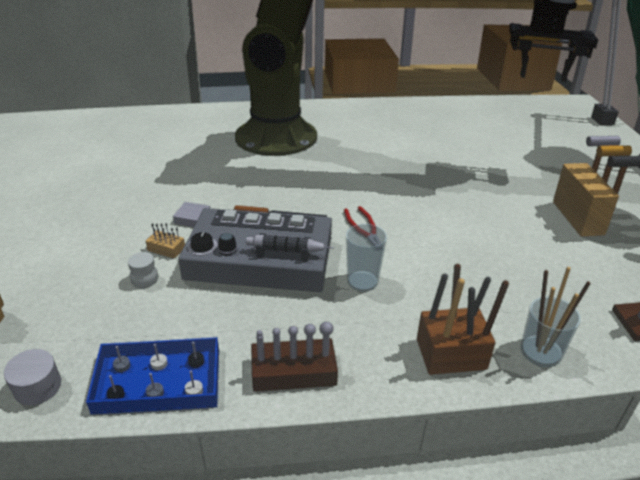

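The top view shows the console with four white keys at about (321,280), (348,288), (376,293) and (405,298), left to right. The tumbler is at (248,207), the file at (340,350), and the arm is at bottom left. The scene view shows the same keys near (230,216) to (298,221).

```bash
cat > h.py <<'E'
from bench import *
import cv2,numpy as np
from scipy.spatial.transform import Rotation as R
def ray(n,uv,z):
    c=calibration(n);f=240/np.tan(np.radians(c['vfov']/2))
    d=(np.array(uv,float)-[c['cx'],c['cy']])/f
    s=d.copy()
    for _ in range(20): s=d/(1+c['k1']*(s**2).sum(-1,keepdims=True))
    M=R.from_rotvec(c['rvec']).as_matrix();o=-M.T@c['tvec']
    w=np.c_[s,np.ones(len(s))]@M
    return o+w*((z-o[2])/w[:,2])[:,None]
def keys(n,box,thr):
    g=cv2.cvtColor(cv2.imread(f'pics/{n}0.png'),cv2.COLOR_BGR2GRAY);x0,y0,x1,y1=box
    m=(g[y0:y1,x0:x1]>thr).astype(np.uint8)
    N,_,st,ce=cv2.connectedComponentsWithStats(m)
    return sorted([(ce[i]+[x0,y0]).round(2).tolist()+[int(st[i,4])] for i in range(1,N) if st[i,4]>40])
E
python3 - <<'E'
from h import *
g=cv2.cvtColor(cv2.imread('pics/top0.png'),cv2.COLOR_BGR2GRAY)
print(g[280,300:425])
a=keys('top',(303,264,422,314),140);print(a)
print(ray('top',[k[:2] for k in a],.072))
b=keys('scene',(215,207,312,230),140);print(b)
print(ray('scene',[k[:2] for k in b],.072))
for n,bx in(('top',(270,180,480,335)),('scene',(170,195,345,295))):
    x0,y0,x1,y1=bx;c=cv2.imread(f'pics/{n}0.png')[y0:y1,x0:x1]
    cv2.imwrite(f'pics/c_{n}.png',cv2.resize(c,None,fx=3.8,fy=3.8,interpolation=cv2.INTER_CUBIC))
E
```

```text
[ 55  50  53  56  62  56  52  48  53  55  76  95  94  79 110 119 125 126
 123 126 124 125 121 122 123 123 123 113  79  68  75  71  56  49  49  46
  50  49  57  86 108  93  68  92 113 118 116 112 110 103 101 101  91  86
  82  90  91  87  96  99  68  48  49  44  46  49  47  55  70  70  66  64
  61  56  51  52  46  49  46  46  47  43  45  47  48  44  48  45  45  48
  49  46  50  56  49  54  57  57  61  62  62  65  67  69  72  70  72  77
  74  79  76  74  74  76  76  74  76  80  75  76  78  74  73  75  73]
[]Traceback (most recent call last):
  File "<stdin>", line 5, in <module>
  File "h.py", line 6, in ray
    d=(np.array(uv,float)-[c['cx'],c['cy']])/f
       ~~~~~~~~~~~~~~~~~~^~~~~~~~~~~~~~~~~~
ValueError: operands could not be broadcast together with shapes (0,) (2,)
```

Run:
```python
from h import *
for n,bx in(('top',(270,180,480,335)),('scene',(170,195,345,295))):
    x0,y0,x1,y1=bx;c=cv2.imread(f'pics/{n}0.png')[y0:y1,x0:x1]
    cv2.imwrite(f'pics/c_{n}.png',cv2.resize(c,None,fx=3.8,fy=3.8,interpolation=cv2.INTER_CUBIC))
a=keys('top',(303,264,422,314),100);print(a)
P=ray('top',[k[:2] for k in a],.072);print(P)
b=keys('scene',(215,207,312,230),120);print(b)
if b: print(ray('scene',[k[:2] for k in b],.072))
d=P[0]-P[-1];print('dist',np.diff(P,axis=0),np.linalg.norm(d),'yaw',np.arctan2(-d[0],d[1]))
```

```text
[[317.67, 288.35, 43], [320.63, 280.46, 175], [324.34, 309.11, 430], [348.73, 286.37, 177], [373.15, 299.36, 47], [376.46, 292.26, 175], [405.18, 299.22, 198]]
[[ 0.49218478  0.02356487  0.072     ]
 [ 0.50416137  0.01878113  0.072     ]
 [ 0.46045049  0.01401642  0.072     ]
 [ 0.49435839 -0.02409937  0.072     ]
 [ 0.4739161  -0.06090639  0.072     ]
 [ 0.48462431 -0.06630081  0.072     ]
 [ 0.4732682  -0.10983729  0.072     ]]
[[227.41, 210.78, 128], [250.84, 216.39, 87], [274.02, 216.12, 81], [290.51, 209.03, 235], [297.04, 217.89, 80]]
[[ 0.46964266 -0.11719495  0.072     ]
 [ 0.49343012 -0.07216866  0.072     ]
 [ 0.49643214 -0.02801226  0.072     ]
 [ 0.47430713  0.00513612  0.072     ]
 [ 0.50638064  0.01531692  0.072     ]]
dist [[ 0.01197659 -0.00478374  0.        ]
 [-0.04371088 -0.00476472  0.        ]
 [ 0.0339079  -0.03811578  0.        ]
 [-0.02044229 -0.03680703  0.        ]
 [ 0.01070821 -0.00539441  0.        ]
 [-0.01135611 -0.04353648  0.        ]] 0.13473667709777262 yaw -0.140862028821964
```

View pics/c_top.png

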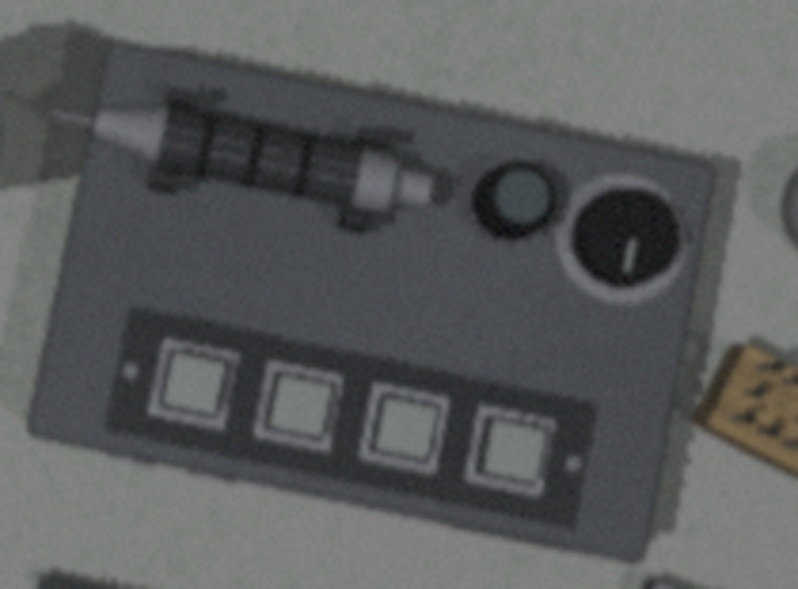

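Zoomed top view: the key caps are evenly lit squares in bezels, at crop (194,383), (297,405), (404,429) and (510,450), which agrees with the mask centroids. I'll fit the row and work out the move to the first key.

```bash
cat >> h.py <<'E'
UV=[[320.8,280.6],[348.5,286.5],[376.4,292.6],[404.7,298.8]]
A=ray('top',UV,.072)[:,:2]; B=ray('scene',[[297.04,217.89],[274.02,216.12],[250.84,216.39],[228.5,215.3]],.072)[:,:2]
c=A.mean(0); d=A[0]-A[3]; yaw=np.arctan2(-d[0],d[1])
yv=np.array([-np.sin(yaw),np.cos(yaw)])
K=np.array([c+yv*t for t in(.066,.022,-.022,-.066)])
def go(k,ztip,s=None):
    s=s or get_state();r=R.from_rotvec(s['tool_rot'])
    p=np.r_[K[k],ztip+.017]; m=r.as_matrix()
    cur=np.arctan2(-m[0,1],m[1,1])
    print('t',s['time'],'tip',s['position'].round(4),'F',s['ft_force'].round(2),'shift mm',(r.inv().apply(p-s['position'])*1000).round(1),'dyaw tool z',round(-(yaw-cur),3),'tilt',m[:2,2].round(4))
E
python3 - <<'E'
from h import *
print(A,B,K,yaw);go(0,.095);go(0,.13)
E
```

```text
[[ 0.50394244  0.01852467]
 [ 0.4941662  -0.0237418 ]
 [ 0.48410821 -0.06619286]
 [ 0.47391878 -0.10912772]] [[ 0.50638064  0.01531692]
 [ 0.49643214 -0.02801226]
 [ 0.49343012 -0.07216866]
 [ 0.48580577 -0.11481564]] [[ 0.50414468  0.01911247]
 [ 0.49407083 -0.02371879]
 [ 0.48399698 -0.06655006]
 [ 0.47392313 -0.10938133]] -0.23100012162666936
t 0.1 tip [0.1863 0.6223 0.2386] F [ 0.31 -1.17 -0.31] shift mm [-477.4 -486.5  127.5] dyaw tool z -0.06 tilt [-0.0004 -0.0017]
t 0.1 tip [0.1863 0.6223 0.2386] F [ 0.31 -1.17 -0.31] shift mm [-477.4 -486.5   92.5] dyaw tool z -0.06 tilt [-0.0004 -0.0017]
```

Request:
{"api": "send_rows", "payload": {"xyz": [[-12,-12,0],[-36,-37,0],[-62,-63,0],[-88,-90,0],[-114,-116,0],[-140,-143,0],[-166,-169,0],[-192,-196,0],[-218,-222,0],[-244,-249,0]], "dr": [[0,0,0],[0,0,0],[0,0,0],[0,0,0],[0,0,0],[0,0,0],[0,0,0],[0,0,-0.02],[0,0,-0.04],[0,0,-0.06]], "jaw": 0, "grip_force": 10}}

```text
time: 0.93
position: [0.3491, 0.3124, 0.2393]
tool_rot: [-0.36, -3.121, -0.0]
ft_force: [0.4, 0.3, 1.2]
grip_width: 0.323
grip_force: 0.0
```

```bash
python3 -c "
from h import *
go(0,.1)"
```

```text
t 0.9333 tip [0.3491 0.3124 0.2393] F [0.39 0.32 1.25] shift mm [-217.7 -250.3  122.2] dyaw tool z 0.001 tilt [-0.0002  0.    ]
```

Request:
{"api": "send_rows", "payload": {"xyz": [[-25,-29,0],[-50,-58,5],[-75,-86,15],[-100,-115,30],[-125,-144,45],[-150,-172,60],[-175,-201,80],[-200,-230,100],[-216,-248,115],[-218,-250,122]], "dr": [[0,0,0],[0,0,0],[0,0,0],[0,0,0],[0,0,0],[0,0,0],[0,0,0],[0,0,0],[0,0,0],[0,0,0]]}}

```text
time: 1.77
position: [0.504, 0.0147, 0.1155]
tool_rot: [-0.374, -3.118, 0.006]
ft_force: [-1.0, 0.4, 0.6]
grip_width: 0.004
grip_force: 0.0
```

Run:
```python
from h import *
fs=[]
for i in range(4):
    im=get_image("top");s=get_state();fs.append(s['ft_force'][2])
print('Fz',np.round(fs,2));go(0,.074)
a=cv2.resize(im[180:335,250:480,::-1],None,fx=3.4,fy=3.4,interpolation=cv2.INTER_CUBIC)
cv2.imwrite('pics/hov.png',a)
im=get_image("scene");cv2.imwrite('pics/hovs.png',cv2.resize(im[130:290,160:360,::-1],None,fx=3.7,fy=3.7,interpolation=cv2.INTER_CUBIC))
```

```text
Fz [-1.62  0.59  0.46  0.48]
t 1.9667 tip [0.5034 0.0222 0.1176] F [-0.35 -0.41  0.48] shift mm [-1.4 -2.9 26.6] dyaw tool z 0.001 tilt [-0.0007  0.0006]
```

View pics/hovs.png

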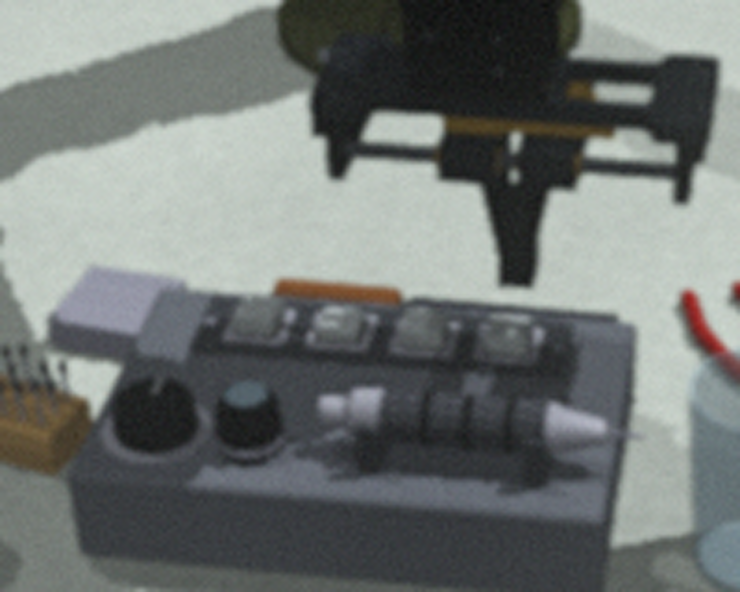

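The scene view shows the closed fingertips at (516,285), just above the leftmost key at (508,340). The tips taper narrow, so nothing else is close by.

Request:
{"api": "send_rows", "payload": {"xyz": [[-1,-1.5,5],[-1.4,-2.9,10],[-1.4,-2.9,15],[-1.4,-2.9,19],[-1.4,-2.9,22],[-1.4,-2.9,24],[-1.4,-2.9,24],[-1.4,-2.9,24],[-1.4,-2.9,24],[-1.4,-2.9,24]], "dr": [[0,0,0],[0,0,0],[0,0,0],[0,0,0],[0,0,0],[0,0,0],[0,0,0],[0,0,0],[0,0,0],[0,0,0]]}}

```text
time: 2.85
position: [0.5047, 0.0178, 0.0938]
tool_rot: [0.362, 3.12, 0.0]
ft_force: [-0.5, -0.3, 0.4]
grip_width: 0.005
grip_force: 0.0
```

```bash
cat >> h.py <<'E'
def feel(k,z,n=5):
    f=[];p=[]
    for i in range(n): get_image("top");s=get_state();f.append(s['ft_force'][2]);p.append(s['position'])
    print('Fz',np.round(f,2),'mean',np.mean(f).round(2),'ztip mm',(np.array(p)[:,2]*1000-17).round(2));s['position']=np.mean(p,0);go(k,z,s)
E
python3 -c "
from h import *
feel(0,.071)"
```

```text
Fz [ 0.63  0.2   1.08 -0.93 -0.09] mean 0.18 ztip mm [76.79 76.77 76.75 76.69 76.68]
t 3.1 tip [0.5046 0.0179 0.0937] F [-0.16  0.06 -0.09] shift mm [0.8 1.1 5.7] dyaw tool z 0.0 tilt [0.0003 0.0002]
```

Request:
{"api": "send_rows", "payload": {"xyz": [[0.8,1,1],[0.8,1,2],[0.8,1,3],[0.8,1,4],[0.8,1,5],[0.8,1,5.7],[0.8,1,5.7],[0.8,1,5.7],[0.8,1,5.7],[0.8,1,5.7]], "dr": [[0,0,0],[0,0,0],[0,0,0],[0,0,0],[0,0,0],[0,0,0],[0,0,0],[0,0,0],[0,0,0],[0,0,0]]}}

```text
time: 3.93
position: [0.5039, 0.0191, 0.0879]
tool_rot: [-0.362, -3.121, -0.0]
ft_force: [-1.1, 0.1, 2.6]
grip_width: 0.005
grip_force: 0.9
```

```bash
python3 -c "
from h import *
feel(0,.068)"
```

```text
Fz [1.66 1.57 1.64 1.83 1.53] mean 1.64 ztip mm [70.9  70.91 70.88 70.89 70.87]
t 4.1833 tip [0.5039 0.019  0.0879] F [-1.47 -0.93  1.53] shift mm [-0.2  0.1  2.9] dyaw tool z 0.0 tilt [-0.      0.0001]
```

Key 1 pushes back with about 1.6 N at 71 mm, so it is standing. On to key 2.

Request:
{"api": "send_rows", "payload": {"xyz": [[0,0,-5],[0,0,-9],[0,-12,-9],[0,-28,-9],[0,-40,-9],[0,-44,-8],[0,-44,-6],[0,-44,-4],[0,-44,-2],[0,-44,0]], "dr": [[0,0,0],[0,0,0],[0,0,0],[0,0,0],[0,0,0],[0,0,0],[0,0,0],[0,0,0],[0,0,0],[0,0,0]]}}

```text
time: 5.02
position: [0.494, -0.0231, 0.0877]
tool_rot: [-0.36, -3.121, -0.0]
ft_force: [-1.3, -0.3, 3.2]
grip_width: 0.005
grip_force: 1.2
```

```bash
python3 -c "
from h import *
feel(1,.0675,7)"
```

```text
Fz [0.87 1.76 2.23 2.43 2.13 1.68 1.72] mean 1.83 ztip mm [70.41 70.61 70.8  70.87 70.94 70.96 70.97]
t 5.3667 tip [ 0.494  -0.0232  0.0878] F [-0.22  1.11  1.72] shift mm [-0.2 -0.5  3.3] dyaw tool z 0.001 tilt [0.0001 0.0006]
```

Key 2 is standing too (about 1.8 N). Key 3 next.

Request:
{"api": "send_rows", "payload": {"xyz": [[0,0,-5],[0,0,-9],[0,-12,-9],[0,-28,-9],[0,-40,-9],[0,-44,-8],[0,-44,-6],[0,-44,-4],[0,-44,-2],[0,-44,0]], "dr": [[0,0,0],[0,0,0],[0,0,0],[0,0,0],[0,0,0],[0,0,0],[0,0,0],[0,0,0],[0,0,0],[0,0,0]]}}

```text
time: 6.2
position: [0.4839, -0.0659, 0.0875]
tool_rot: [-0.36, -3.121, -0.0]
ft_force: [-0.2, 0.1, 0.5]
grip_width: 0.009
grip_force: 0.0
```

```bash
python3 -c "
from h import *
feel(2,.0675,8)"
```

```text
Fz [-0.31  0.01 -0.24 -0.13  0.74  0.99 -0.74  0.95] mean 0.16 ztip mm [70.12 70.32 70.53 70.69 70.82 70.92 70.93 70.95]
t 6.6 tip [ 0.4838 -0.0663  0.0877] F [ 0.14 -0.04  0.95] shift mm [-0.2 -0.2  3.2] dyaw tool z 0.001 tilt [0.0002 0.    ]
```

No force at key 3, so it's the latched one. I'll go down gently until it touches.

Request:
{"api": "send_rows", "payload": {"xyz": [[0,0,0.5],[0,0,1],[0,0,1.5],[0,0,2],[0,0,2.3],[0,0,2.6],[0,0,2.8],[0,0,2.8],[0,0,2.8],[0,0,2.8]], "dr": [[0,0,0],[0,0,0],[0,0,0],[0,0,0],[0,0,0],[0,0,0],[0,0,0],[0,0,0],[0,0,0],[0,0,0]]}}

```text
time: 7.43
position: [0.4838, -0.0666, 0.0851]
tool_rot: [0.362, 3.121, 0.0]
ft_force: [-0.8, -0.7, 2.7]
grip_width: 0.011
grip_force: 1.5
```

```bash
python3 -c "
from h import *
feel(2,.0675,6)"
```

```text
Fz [2.68 3.06 2.77 3.05 3.69 3.19] mean 3.07 ztip mm [68.13 68.11 68.11 68.07 68.07 68.08]
t 7.7333 tip [ 0.4838 -0.0667  0.0851] F [0.05 0.28 3.19] shift mm [-0.1  0.2  0.6] dyaw tool z 0.0 tilt [0.0001 0.0001]
```

Key 3 is touched at 68.1 mm with 3 N, which confirms it is latched and it has not been released. Key 4 next.

Request:
{"api": "send_rows", "payload": {"xyz": [[0,0,-6],[0,0,-12],[0,-12,-12],[0,-28,-12],[0,-40,-12],[0,-44,-11],[0,-44,-9],[0,-44,-7],[0,-44,-5],[0,-44,-3]], "dr": [[0,0,0],[0,0,0],[0,0,0],[0,0,0],[0,0,0],[0,0,0],[0,0,0],[0,0,0],[0,0,0],[0,0,0]]}}

```text
time: 8.57
position: [0.4739, -0.1088, 0.0878]
tool_rot: [-0.36, -3.121, -0.0]
ft_force: [-0.3, 0.1, 2.3]
grip_width: 0.005
grip_force: 1.2
```

```bash
python3 -c "
from h import *
feel(3,.0675,8)"
```

```text
Fz [3.19 1.96 1.99 2.11 1.01 1.76 2.36 2.22] mean 2.08 ztip mm [70.58 70.81 70.97 71.05 71.09 71.14 71.18 71.16]
t 8.9667 tip [ 0.4739 -0.1089  0.088 ] F [-0.1   0.65  2.22] shift mm [-0.2 -0.5  3.5] dyaw tool z 0.001 tilt [0.0003 0.0004]
```

Key 4 is standing. Back over key 3 to press it.

Request:
{"api": "send_rows", "payload": {"xyz": [[0,0,-5],[0,0,-9],[0,12,-9],[0,28,-9],[0,40,-9],[0,44,-9],[0,44,-7],[0,44,-5],[0,44,-3],[0,44,-1]], "dr": [[0,0,0],[0,0,0],[0,0,0],[0,0,0],[0,0,0],[0,0,0],[0,0,0],[0,0,0],[0,0,0],[0,0,0]]}}

```text
time: 9.8
position: [0.4835, -0.0676, 0.0888]
tool_rot: [-0.364, -3.12, 0.0]
ft_force: [0.1, -0.2, -0.5]
grip_width: 0.007
grip_force: 0.0
```

Request:
{"api": "send_rows", "payload": {"xyz": [[0,0,1],[0,0,2],[0,0,3],[0,0,4],[0,0,5],[0,0,6],[0,0,7],[0,0,7.6],[0,0,7.6],[0,0,7.6]], "dr": [[0,0,0],[0,0,0],[0,0,0],[0,0,0],[0,0,0],[0,0,0],[0,0,0],[0,0,0],[0,0,0],[0,0,0]]}}

```text
time: 10.63
position: [0.4838, -0.067, 0.0824]
tool_rot: [-0.362, -3.12, -0.0]
ft_force: [-4.7, -0.6, 11.4]
grip_width: 0.007
grip_force: 5.6
```

```bash
python3 -c "
from h import *
feel(2,.1,4)"
```

```text
Fz [11.63 11.01 11.29 10.81] mean 11.19 ztip mm [65.42 65.4  65.39 65.42]
t 10.8333 tip [ 0.4838 -0.067   0.0824] F [-4.99 -0.65 10.81] shift mm [ -0.1   0.5 -34.6] dyaw tool z -0.0 tilt [-0.0003  0.0003]
```

The key is on its stop at 11 N. I'll lift straight off and tap to check from above.

Request:
{"api": "send_rows", "payload": {"xyz": [[0,0,-4],[0,0,-10],[0,0,-18],[0,0,-30],[0,0,-50],[0,0,-75],[0,0,-100],[0,0,-125],[0,0,-140],[0,0,-140]], "dr": [[0,0,0],[0,0,0],[0,0,0],[0,0,0],[0,0,0],[0,0,0],[0,0,0],[0,0,0],[0,0,0],[0,0,0]]}}

```text
time: 11.67
position: [0.4861, -0.0666, 0.2254]
tool_rot: [0.361, 3.114, 0.003]
ft_force: [0.1, -0.5, 0.3]
grip_width: 0.002
grip_force: 0.0
```

Run:
```python
from h import *
im=get_image("scene");cv2.imwrite('pics/end.png',cv2.resize(im[190:300,140:400,::-1],None,fx=3,fy=3,interpolation=cv2.INTER_CUBIC))
feel(2,.073,2)
```

```text
Fz [ 0.18 -0.52] mean -0.17 ztip mm [204.83 203.84]
t 11.8167 tip [ 0.4837 -0.0664  0.2213] F [-0.54  0.36 -0.52] shift mm [-4.000e-01 -1.000e-01  1.313e+02] dyaw tool z 0.001 tilt [-0.0006  0.0003]
```

View pics/end.png

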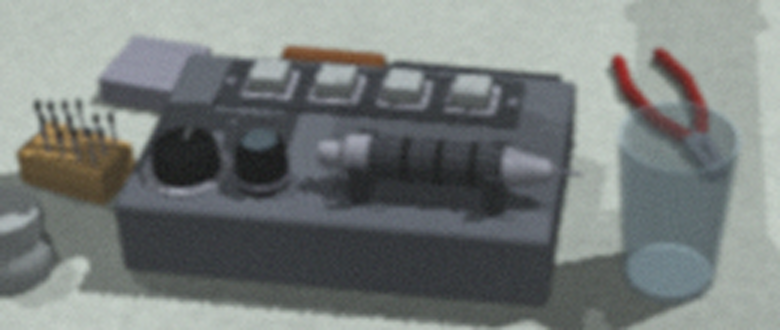

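The picture shows all four keys level, at (269,78), (337,82), (404,87) and (473,92). The formerly latched one at (337,82) now shows a front face like the others, and nothing else has moved.

```bash
python3 -c "
from bench import *
print(close_job())"
```

```text
the job is handed in; nothing more can be done
None
```

I tapped all four keys left to right and found the third one latched. I pressed it and it sprang up, and the last camera view showed all four keys level with nothing else moved; the job is handed in, but no verdict came back.

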